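# Lower the ratchet-held splash cover over the beaker

## Task

Lower the splash cover over the beaker on the stirrer: press the paddle of the ratchet pawl to swing the pawl free of the teeth, then push the arm down by its cross handle, steadily and without slamming, past the teeth to its bottom stop. Last, press the nose of the pawl back down fully into the teeth, so that it will catch the arm next time, and move clear. Only press and push with the fingertips: lift nothing, and leave the beaker and the other glassware where they stand.

Things in the scene. Friction and masses are not known exactly. Their poses are not given: they have to be found in the camera images.
- stand: Fixed stirrer stand, grey base plate 150 x 410 mm. At its +y end a white stirrer (top plate at z 57, y 120 mm); on its -y side two grey cheeks (33 mm apart over their outsides, up to z 160 mm) between which arm and pawl turn, in the plane x = 0. Origin: centre of the plate's underside, z up, y along the plate from cheeks to stirrer. Place and yaw vary.
- hinge (a point): Centre of the arm's hinge pin, in the stand's frame at (0, -50, 145) mm; the pin lies along the stand's x. Around it turns the arm's toothed hub, 51 mm in radius over the teeth.
- cover_arm (a joint): Arm angle, rad. 0 = fully raised (0.82 above level, towards the stand's +y), grows as it is lowered, 0.82 = level on its bottom stop. Starts at 0 to 0.15; while the pawl is engaged a tooth blocks it at about 0.16, with the pawl free nothing does. Stiff hinge: stays where it is left, moves down with 2 to 5 N at the handle. Within 0.05 of the stop a tooth gap lies under the pawl.
- handle_mid (a point): Middle of the arm's cross handle, on the axis of a black round bar 14 mm thick, 80 mm long, along the stand's x, at the arm's end 250 mm from the hinge pin; free from above. Moves on a circle about the hinge: 290 to 330 mm high at the start, 145 mm at the bottom stop. Between handle and hinge the arm carries the clear round cover, 92 mm across.
- pawl (a joint): Pawl angle, rad. 0 = engaged, hook down between the teeth; grows as the paddle is pressed down and the hook rises; clear of the teeth above about 0.12; 0.35 = its stop, fully free. A steel rocker along the stand's y on a pin at stand (0, -115, 186) mm. No spring: stays where it is left, needs 2 to 3 N at either end.
- paddle_top (a point): Centre of the upper face of the pawl's paddle, the larger flat black plate (36 mm in x, 32 mm in y) at the pawl's end away from the arm, 75 mm from its pin. 211 mm above the bench when engaged, about 27 mm lower when fully pressed.
- nose_top (a point): Centre of the upper face of the pawl's nose, the smaller flat black plate (26 mm in x, 24 mm in y) over the hook and the toothed hub, 60 mm from the pin. 213 mm above the bench when engaged, about 19 mm higher when the pawl is fully free.
- beaker: Loose glass beaker, 72 mm across, 74 mm high, standing on the stirrer under the cover's path; the lowered cover hangs clear of its rim. Origin at its underside. Leave alone.
- jar: Bystander: amber screw-top jar 56 mm across, 70 mm high, in front of the stand. Origin at its underside.
- vial: Bystander: small clear bottle 40 mm across, 85 mm high, in front of the stand. Origin at its underside.
- dish: Bystander: glass dish 94 mm across, 15 mm high, in front of the stand. Origin at its underside.
- amber_bottle: Bystander: amber bottle with blue cap, 90 mm across, 200 mm high, behind the stand. Origin at its underside.
- white_bottle: Bystander: white bottle with red cap, 70 mm across, 150 mm high, behind the stand. Origin at its underside.
- cylinder_glass: Bystander: slender glass measuring cylinder, 70 mm foot, 175 mm high, behind the stand. Origin at its underside.
- lab_spatula: Bystander: spatula 170 mm long lying on the bench. Origin at its underside.

How it is judged:
On the way, in this order (a step that is already met when the one before it is completed fails the run):
1. pawl pressed free (over 0.14 rad) while the arm is still up (value of joint pawl above 0.14 rad and value of joint cover_arm below 0.2 rad), for 0.1 s.
2. arm pushed down to its bottom stop (over 0.77 rad) with the pawl still free (value of joint cover_arm above 0.77 rad and value of joint pawl above 0.1 rad), for 0.1 s.
3. pawl back in the teeth (below 0.06 rad) (value of joint pawl below 0.06 rad and value of joint cover_arm above 0.77 rad), for 0.2 s.
At the end, for the whole second after the job is handed in: The arm is within 0.05 rad of its bottom stop and at rest, the pawl is engaged (below 0.06 rad), the beaker stands upright within 10 mm of where it began, and every bystander is within 25 mm of its starting place (all of step 3 and velocity of joint cover_arm below 0.05 rad/s and distance of beaker from where it was at the start of the episode below 0.01 m and angle between beaker's own z axis and vertical below 0.1 rad and distance of each of jar, vial, dish, amber_bottle, white_bottle, cylinder_glass, lab_spatula from where it was at the start of the episode below 0.025 m); the robot touches nothing.
It fails at once if the arm is forced past the teeth with the pawl engaged (value of joint cover_arm between 0.25 and 0.7 rad and value of joint pawl below 0.08 rad).
It fails at once if the arm is slammed down (over 2 rad/s, half a metre a second at the handle) (velocity of joint cover_arm above 2 rad/s).
It fails at once if the arm is lifted (raised faster than 0.3 rad/s) (velocity of joint cover_arm below -0.3 rad/s).
It fails at once if the beaker is shifted by 15 mm, or lifted or tipped (distance of beaker from where it was at the start of the episode above 0.015 m or angle between beaker's own z axis and vertical above 0.2 rad).
It fails at once if a bystander is lifted, knocked or carried (moved by over 30 mm) (distance of any of jar, vial, dish, amber_bottle, white_bottle, cylinder_glass, lab_spatula from where it was at the start of the episode above 0.03 m).
It also fails if it takes over 51 s, if anything falls off the work surface, if the arm or the gripper's body presses on something with over 40 N, if the wrist force passes 120 N, or if a joint passes its speed limit or range.

## Robot

A 6-joint arm with a two-finger parallel gripper is mounted at the origin on the work surface. World frame = base frame: x ahead of the robot, y to its left, z up, the work surface at z = 0. Lengths are in m, angles in rad, forces in N, time in s.
With the tool pointing down it reaches from about 0.375 to 0.975 m from the base axis. Payload 3.8 kg.
Tool frame: the origin (TCP) lies midway between the tips of the shut fingers; the grasp point (between the pads) lies 19 mm behind it; z points along the fingers, y is the line along which they close (so a half turn about z gives the same grasp; the last joint's range is limited). The gripper opens to 85 mm and grips with 20 to 120 N. Pads are 22 mm wide; open, the fingers measure 114 mm over their backs; the gripper's body (76 mm by 85 mm) begins 54 mm behind the grasp point. The pads swing forward as they close: fully open they stand 13 mm farther back than shut.
Start: joints at [-1.285, 0.264, 1.604, -0, 1.274, -0.037], TCP at [0.214, -0.64, 0.231] pointing down, gripper open.
Joint ranges: [-2.63, 2.63], [-0.94, 2.18], [0.31, 2.57], [-1.31, 4.45], [0, 2.66], [-2.55, 2.55]. Speed limits (rad/s): [2.57, 2.57, 3.14, 3.14, 3.14, 3.14].

## Interface

Orientations are given as a rotation vector (axis times angle).
In Python, from workcell import bot gives the robot as it stands.
- The arm moves only by the tool servo_tool, never from a script. Its argument "series" is a list of rows, each a list of 7 numbers: the shift along the world's x, y, z in units of 0.15 m (1.0 is 0.15 m), then the turn, a rotation vector about the world's x, y, z in units of 180 degrees (1.0 is 180 degrees), then the closure, from 0 (fully open) to 1 (shut). A call has 1 to 20 rows; each row is the pose to reach, as a shift and turn from the pose commanded when the call began, turning the shorter way round; what a row does not reach only later rows make up. A row lasts 1/10 s, in which the tool goes at most 50 mm and 8.59 degrees, less where a joint would pass 70% of its speed; a pose out of reach is approached as far as the arm can. A call with a number of a shift or a turn outside -1 to 1 is refused whole. A call with a gripper value outside its range is refused whole. The fingers move at their own pace and stop on an object; "newtons" is the grip in N (left out, the last holds). Time passes only in rows, so rows that repeat a pose let the fingers close. It gives the time, the measured TCP pose, the force, the opening and the grip force at its end, in the units of the state.
- bot.read_state(): the state, without advancing time (a new reading comes with each control period).
- bot.read_camera(name): name is "scene" or "top"; returns the picture (400x640x3 uint8, red, green, blue); there is no depth.
- bot.camera_info(name): a dict with "vertical_fov" (degrees; the focal length in pixels is half the picture's height over the tangent of half this angle, whatever the lens; pixels are square), "cx", "cy" (the principal point, pixels), "dist" ([k1, k2, p1, p2, k3] as OpenCV has them; the pictures are not rectified), "R" (3x3) and "t" (3): a world point X has camera coordinates R X + t. Camera axes: x right, y down, z forward; pixel columns grow to the right and rows downward; lengths in m; the calibration is good to about 2 mm. A picture is of the moment at which its call begins. camera_info takes no time and is no camera call.
- bot.finish_job(): hands the job in; it is judged then, once.
Trained networks look in the newest picture that a camera, given by its name, has taken for a name from the list of things; names that differ only in an ending like _2 or _b are one class to them, and where a whole thing is asked for, a point or a joint stands for the part that bears it (a point fixed in the world has none). Each returns a list of dicts, best first, with "score" (0 to 1); they miss things now and then, are a little off and sometimes report something else, mostly with a low value. They report only what shows in the picture. A call takes as long as a camera call.
- bot.recognise(target, camera): "box" ([left, top, right, bottom] as shares, 0 to 1, of the picture: columns of its width, rows of its height, round what is visible of it).
- bot.trace(target, camera): "mask" (400x640 bool, what is visible of it) and "box" ([left, top, right, bottom] as shares, 0 to 1, of the picture: columns of its width, rows of its height, round what is visible of it).
- bot.mark_of(target, camera): "at" ([row, column] as shares, 0 to 1, of the picture: columns of its width, rows of its height: a listed point, or the origin of a listed thing).
The state is a dict: "time": time; "q": joint angles; "joint_vel": joint speeds; "joint_torque": joint torques, N m; "tool_pos": TCP position; "tcp_rot": TCP orientation; "wrist_force": force on the tool from outside, world axes, zero at the start; "torque": the same for the moment, N m; "width": opening from 0.0 (shut) to 1.0 (fully open); "grip_force": force on a finger pad.
Only numpy, scipy, OpenCV 4.12 (cv2) and the standard library are available. Lean on these libraries where they do the work, as an engineer would, in place of code of your own. Each camera call takes 0.05 s, during which the arm holds its last target. There are 200 camera calls.

## Working session

There is one attempt and no reset: what is moved stays moved. The work goes in short steps, Python scripts to look and compute and a tool call to move; the robot and the scene stay as the last step left them, time stands still between calls to the robot, and variables do not carry over. Pictures are saved under pics/ and viewed, at most 10 in all, crops included, and the job is handed in when it is done.

Besides the shell and the picture viewer there is one more tool, called after "Request:" by a JSON object that holds its "method" and its "body". servo_tool: Moves the arm, as the interface text tells. Shifts and turns lie within -1 to 1; 1 stands for 0.15 m of shift or 180 degrees of turn. Its arguments: {"type":"object","properties":{"series":{"type":"array","items":{"type":"array","items":{"type":"number"}}},"newtons":{"type":"number"}},"required":["series"]}

```bash
mkdir -p pics
cat > h.py <<'E'
import numpy as np, cv2
from workcell import bot
def cam(n):
    i=bot.camera_info(n); f=200/np.tan(np.radians(i["vertical_fov"])/2)
    K=np.array([[f,0,i["cx"]],[0,f,i["cy"]],[0,0,1]]); return K,np.array(i["dist"],float),np.array(i["R"]),np.array(i["t"])
def proj(n,X):
    K,d,R,t=cam(n); return cv2.projectPoints(np.array(X,float).reshape(-1,3),cv2.Rodrigues(R)[0],t,K,d)[0].reshape(-1,2)
def ray(n,uv):
    K,d,R,t=cam(n); p=cv2.undistortPoints(np.array([[uv]],float),K,d).ravel()
    return -R.T@t, R.T@np.array([p[0],p[1],1])
def atz(n,uv,z):
    o,v=ray(n,uv); return o+v*(z-o[2])/v[2]
E
python3 - <<'E'
from h import *
for n in("scene","top"):
    im=bot.read_camera(n); cv2.imwrite(f"pics/{n}0.png",im[:,:,::-1])
    print(n,-cam(n)[2].T@cam(n)[3])
    for t in("paddle_top","nose_top","handle_mid","hinge","stand","beaker"):
        r=bot.mark_of(t,n)
        print(t,[(round(a["score"],2),np.round([a["at"][1]*640,a["at"][0]*400],1)) for a in r[:2]])
E
```

```text
scene [1.49165334 0.68581475 1.32439639]
paddle_top [(0.56, array([233.7, 149.5]))]
nose_top [(0.63, array([253.9, 171.9]))]
handle_mid [(0.85, array([293. , 176.2]))]
hinge [(0.97, array([259.7, 182.1])), (0.6, array([324.5, 223.5]))]
stand [(0.9, array([272.3, 224.2]))]
beaker [(0.82, array([290.5, 231.6]))]
top [0.38692322 0.11398439 1.20872193]
paddle_top [(0.84, array([476.7, 224.3]))]
nose_top [(0.97, array([425.3, 206.8]))]
handle_mid [(0.97, array([354. , 176.6]))]
hinge [(0.77, array([414.5, 211.1])), (0.69, array([386.5, 210.9]))]
stand [(0.58, array([383.2, 212.6]))]
beaker [(0.65, array([353. , 193.2]))]
```

View pics/scene0.png

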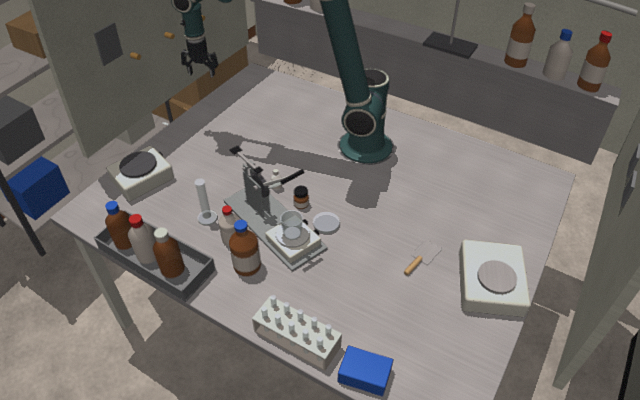

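View pics/top0.png

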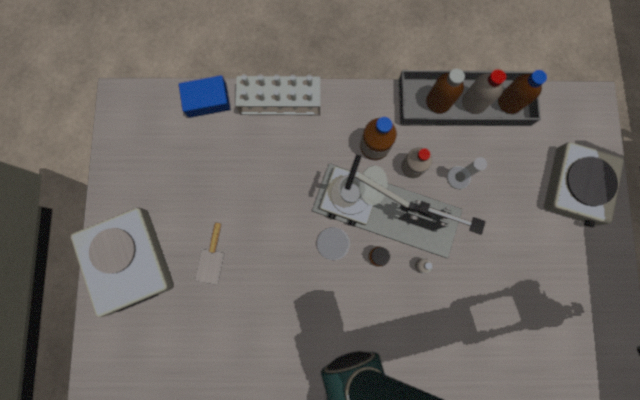

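The scene view shows the stand at about (270,225) with the pawl at (235,150). The top view shows the paddle at (477,226), the nose at (425,207) and the handle bar at (354,172). I'll fit the stand pose to these marks.

```bash
cat >> h.py <<'E'
def model(p):
    x,y,w,a,b=p  # b pawl angle
    c,s=np.cos(w),np.sin(w)
    def W(yy,z): return [x-s*yy,y+c*yy,z]
    e=.82-a
    py,pz=-.115,.186
    rot=lambda dy,dz:(py+dy*np.cos(b)-dz*np.sin(b), pz+dy*np.sin(b)+dz*np.cos(b))
    return dict(paddle_top=W(*rot(-.075,.025)),nose_top=W(*rot(.060,.027)),handle_mid=W(-.05+.25*np.cos(e),.145+.25*np.sin(e)),hinge=W(-.05,.145),stand=W(0,0),beaker=W(.12,.057))
E
python3 - <<'E'
from h import *
from scipy.optimize import least_squares
obs=[("top","paddle_top",476.7,225),("top","nose_top",425.3,206.8),("top","handle_mid",354,174.5),("top","hinge",414.5,211.1),("top","stand",383.2,212.6),
("scene","paddle_top",233.7,149.5),("scene","nose_top",253.9,171.9),("scene","handle_mid",293,176.2),("scene","hinge",259.7,182.1),("scene","stand",272.3,224.2)]
def res(p):
    m=model([*p,0]); return np.concatenate([proj(n,m[k])[0]-[u,v] for n,k,u,v in obs])
best=min((least_squares(res,[.4,-.1,w,.1],loss="soft_l1") for w in(0,1.57,3.1,-1.57)),key=lambda r:r.cost)
print(best.x.round(4),best.cost)
print(res(best.x).reshape(-1,2).round(1))
for k,v in model([*best.x,0]).items(): print(k,np.round(v,3))
for t in "jar vial dish amber_bottle white_bottle cylinder_glass".split():
    r=bot.mark_of(t,"top"); print(t,[np.round(atz("top",[a["at"][1]*640,a["at"][0]*400],0),3) for a in r[:1]])
s=bot.read_state();print(s["tool_pos"],s["tcp_rot"],s["time"])
im=cv2.imread("pics/top0.png")[130:280,300:500]; im2=cv2.imread("pics/scene0.png")[130:280,200:350]
for i,n,o in((im,"top",(300,130)),(im2,"scene",(200,130))):
    pass
a=cv2.resize(im,None,fx=4,fy=4,interpolation=cv2.INTER_CUBIC)
b=cv2.resize(im2,None,fx=4,fy=4,interpolation=cv2.INTER_CUBIC)
for i,n,o in((a,"top",(300,130)),(b,"scene",(200,130))):
    for k,v in model([*best.x,0]).items():
        q=(proj(n,v)[0]-o)*4; cv2.circle(i,tuple(int(z) for z in q),3,(0,255,0),1)
cv2.imwrite("pics/a.png",np.clip(a*1.5,0,255).astype("uint8"));cv2.imwrite("pics/b.png",np.clip(b*1.5,0,255).astype("uint8"))
E
```

```text
Traceback (most recent call last):
  File "h.py", line 7, in proj
    K,d,R,t=cam(n); return cv2.projectPoints(np.array(X,float).reshape(-1,3),cv2.Rodrigues(R)[0],t,K,d)[0].reshape(-1,2)
            ~~~^^^
  File "h.py", line 4, in cam
    i=bot.camera_info(n); f=200/np.tan(np.radians(i["vertical_fov"])/2)
ValueError: time passes only in moves, steps and waits
```

```bash
sed -i 's/^def cam/import functools\n@functools.cache\ndef cam/' h.py
cat > fit.py <<'E'
from h import *
from scipy.optimize import least_squares
obs=[("top","paddle_top",476.7,225),("top","nose_top",425.3,206.8),("top","handle_mid",354,174.5),("top","hinge",414.5,211.1),("top","stand",383.2,212.6),
("scene","paddle_top",233.7,149.5),("scene","nose_top",253.9,171.9),("scene","handle_mid",293,176.2),("scene","hinge",259.7,182.1),("scene","stand",272.3,224.2)]
def res(p):
    m=model([*p,0]); return np.concatenate([proj(n,m[k])[0]-[u,v] for n,k,u,v in obs])
best=min((least_squares(res,[.4,-.1,w,.1],loss="soft_l1") for w in(0,1.57,3.1,-1.57)),key=lambda r:r.cost)
print(best.x.round(4),best.cost)
print(res(best.x).reshape(-1,2).round(1))
for k,v in model([*best.x,0]).items(): print(k,np.round(v,3))
for t in "jar vial dish amber_bottle white_bottle cylinder_glass".split():
    r=bot.mark_of(t,"top"); print(t,[np.round(atz("top",[a["at"][1]*640,a["at"][0]*400],0),3) for a in r[:1]])
s=bot.read_state();print(s["tool_pos"],s["tcp_rot"],s["time"])
im=cv2.imread("pics/top0.png")[130:280,300:500]; im2=cv2.imread("pics/scene0.png")[130:280,200:350]
for i,n,o in((im,"top",(300,130)),(im2,"scene",(200,130))):
    a=cv2.resize(i,None,fx=4,fy=4,interpolation=cv2.INTER_CUBIC)
    for k,v in model([*best.x,0]).items():
        q=(proj(n,v)[0]-o)*4+1.5; cv2.circle(a,tuple(int(z) for z in q),3,(0,255,0),1)
    cv2.imwrite(f"pics/{n}1.png",np.clip(a*1.5,0,255).astype("uint8"))
E
python3 fit.py
```

```text
[ 0.5417 -0.0809 -0.3134  0.0691] 19.086184230005085
[[ 1.3 -0.6]
 [-1.1  0.2]
 [-1.2 -0.5]
 [ 1.4 -1.1]
 [ 5.1 -1.4]
 [ 1.1 -0.8]
 [ 4.1 -3.7]
 [ 0.1 -1.9]
 [ 0.8  2.2]
 [ 0.1 -2.1]]
paddle_top [ 0.483 -0.262  0.211]
nose_top [ 0.525 -0.133  0.213]
handle_mid [0.583 0.045 0.316]
hinge [ 0.526 -0.128  0.145]
stand [ 0.542 -0.081  0.   ]
beaker [0.579 0.033 0.057]
jar [array([ 0.413, -0.049,  0.   ])]
vial [array([ 0.385, -0.163,  0.   ])]
dish [array([0.447, 0.076, 0.   ])]
amber_bottle [array([ 0.729, -0.036,  0.   ])]
white_bottle [array([ 0.667, -0.154,  0.   ])]
cylinder_glass [array([ 0.653, -0.303,  0.   ])]
[ 0.21410134 -0.6401537   0.23131274] [ 3.10072687e+00  5.04799157e-01 -5.20475794e-05] 1.0
```

View pics/top1.png

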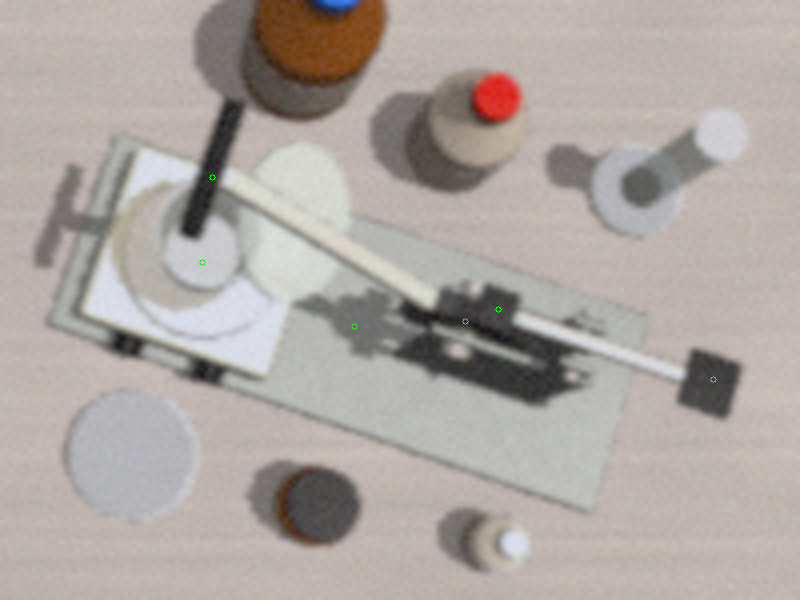

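View pics/scene1.png

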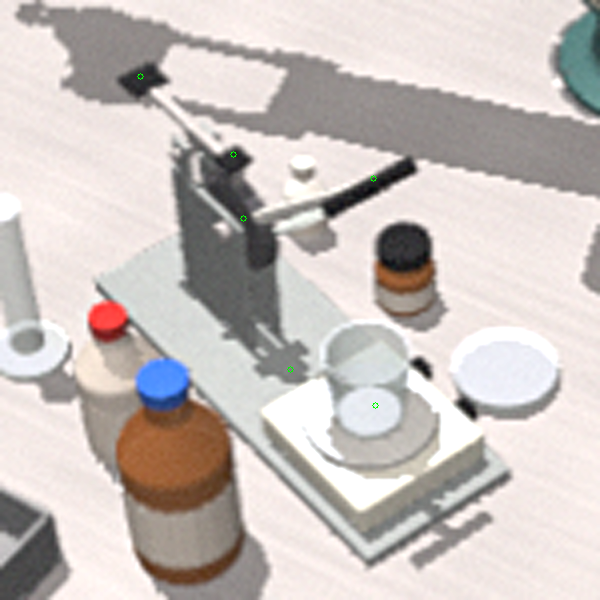

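The overlay lands within a few mm of the paddle, nose and handle, and the tool yaw already matches the stand. Next I'll move above the paddle with the fingers shut.

Request:
{"method": "servo_tool", "body": {"series": [[0.2,0.28,0.2,0,0,0,1],[0.4,0.56,0.25,0,0,0,1],[0.6,0.84,0.3,0,0,0,1],[0.6,0.84,0.3,0,0,0,1]]}}

```text
time: 1.4
tool_pos: [0.3067, -0.5113, 0.278]
tcp_rot: [3.099, 0.509, 0.003]
wrist_force: [-0.4, -0.5, -0.6]
width: 0.333
grip_force: 0.0
```

Request:
{"method": "servo_tool", "body": {"series": [[0.2,0.28,0,0,0,0,1],[0.4,0.56,0,0,0,0,1],[0.6,0.84,0,0,0,0,1],[0.6,0.84,0,0,0,0,1]]}}

```text
time: 1.8
tool_pos: [0.3965, -0.3843, 0.2763]
tcp_rot: [-3.098, -0.512, -0.002]
wrist_force: [-1.1, -1.1, -0.7]
width: 0.002
grip_force: 0.0
```

Request:
{"method": "servo_tool", "body": {"series": [[0.2,0.28,0,0,0,0,1],[0.4,0.56,0,0,0,0,1],[0.6,0.84,0,0,0,0,1],[0.6,0.84,0,0,0,0,1],[0.6,0.84,0,0,0,0,1]]}}

```text
time: 2.3
tool_pos: [0.4846, -0.2619, 0.2762]
tcp_rot: [3.099, 0.509, -0.001]
wrist_force: [0.1, -0.8, -0.2]
width: 0.001
grip_force: 0.0
```

Run:
```python
from h import *
im=bot.read_camera("scene"); a=cv2.resize(im[110:260,180:330,::-1],None,fx=4,fy=4,interpolation=cv2.INTER_CUBIC)
cv2.imwrite("pics/s2.png",np.clip(a*1.5,0,255).astype("uint8"))
s=bot.read_state();print(s["tool_pos"],s["tcp_rot"],s["wrist_force"],s["width"],s["time"])
```

```text
[ 0.48394782 -0.26277175  0.2761181 ] [ 3.09977349e+00  5.06304300e-01 -1.40070666e-03] [-0.46053869 -1.02612305 -0.681113  ] -0.00420845519356714 2.35
```

View pics/s2.png

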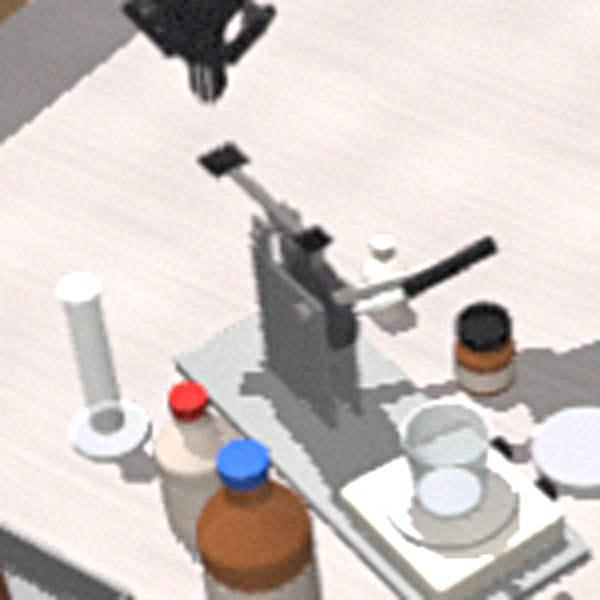

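The scene crop shows the fingertips at (208,98), above the paddle at (225,158). A projection will show whether they're lined up.

Run:
```python
from h import *
for z in(.276,.211): print((proj("scene",[.484,-.2628,z])[0]-[180,110])*4+1.5)
for n in("scene","top"):
    bot.read_camera(n)
    for t in("paddle_top","nose_top"):
        for a in bot.mark_of(t,n)[:1]:
            uv=[a["at"][1]*640,a["at"][0]*400]; print(n,t,a["score"],uv,atz(n,uv,.211).round(4))
```

```text
[210.14366425  95.59563111]
[218.84013158 156.33200636]
scene paddle_top 0.55 [235.2, 239.4] [ 0.8029 -0.011   0.211 ]
scene nose_top 0.72 [257.792, 171.6] [ 0.5367 -0.1254  0.211 ]
top paddle_top 0.69 [478.912, 223.32] [ 0.4858 -0.264   0.211 ]
top nose_top 0.61 [425.216, 205.28] [ 0.5292 -0.1362  0.211 ]
```

Request:
{"method": "servo_tool", "body": {"series": [[0,0,-0.13,0,0,0,1],[0,0,-0.26,0,0,0,1],[0,0,-0.38,0,0,0,1],[0,0,-0.42,0,0,0,1],[0,0,-0.45,0,0,0,1],[0,0,-0.48,0,0,0,1],[0,0,-0.51,0,0,0,1],[0,0,-0.54,0,0,0,1],[0,0,-0.57,0,0,0,1],[0,0,-0.57,0,0,0,1]]}}

```text
time: 3.65
tool_pos: [0.4843, -0.2622, 0.1904]
tcp_rot: [3.101, 0.505, 0.001]
wrist_force: [0.3, -2.2, 0.9]
width: 0.003
grip_force: 0.9
```

Request:
{"method": "servo_tool", "body": {"series": [[0,0,-0.015,0,0,0,1],[0,0,-0.03,0,0,0,1],[0,0,-0.03,0,0,0,1]]}}

```text
time: 3.95
tool_pos: [0.4845, -0.2624, 0.1869]
tcp_rot: [3.1, 0.505, 0.001]
wrist_force: [-0.9, -2.3, 4.5]
width: -0.001
grip_force: 2.4
```

Run:
```python
from h import *
im=bot.read_camera("scene"); a=cv2.resize(im[110:230,190:340,::-1],None,fx=5,fy=5,interpolation=cv2.INTER_CUBIC)
cv2.imwrite("pics/s3.png",np.clip(a*1.5,0,255).astype("uint8"))
s=bot.read_state();print(s["tool_pos"],s["wrist_force"],s["time"])
```

```text
[ 0.4844473  -0.26231455  0.18690975] [-0.51038713 -1.73338232  3.83479714] 4.0
```

View pics/s3.png

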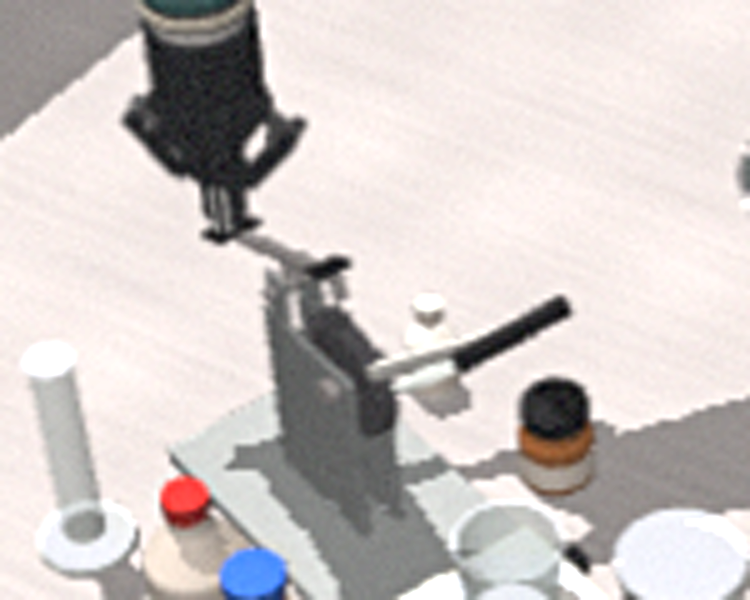

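The pawl is tipped with its nose up and the hook clear of the teeth, pressed to its stop. Next I'll lift off and go above the handle.

Request:
{"method": "servo_tool", "body": {"series": [[0,0,0.15,0,0,0,1],[0,0,0.4,0,0,0,1],[0,0,0.7,0,0,0,1],[0,0,1,0,0,0,1]]}}

```text
time: 4.4
tool_pos: [0.4835, -0.2608, 0.3362]
tcp_rot: [-3.097, -0.505, 0.003]
wrist_force: [-0.3, -0.2, 0.3]
width: 0.004
grip_force: 0.0
```

Request:
{"method": "servo_tool", "body": {"series": [[0,0.1,0.2,0,0,0,1],[0.11,0.4,0.25,0,0,0,1],[0.22,0.7,0.25,0,0,0,1],[0.33,1,0.25,0,0,0,1]]}}

```text
time: 4.8
tool_pos: [0.5338, -0.11, 0.3738]
tcp_rot: [-3.1, -0.503, -0.001]
wrist_force: [1.5, 0.0, -0.8]
width: -0.0
grip_force: 0.0
```

Request:
{"method": "servo_tool", "body": {"series": [[0.11,0.3,0,0,0,0,1],[0.22,0.6,0,0,0,0,1],[0.33,1,0,0,0,0,1],[0.33,1,0,0,0,0,1],[0.33,1,0,0,0,0,1]]}}

```text
time: 5.3
tool_pos: [0.5828, 0.0403, 0.3725]
tcp_rot: [-3.099, -0.511, 0.004]
wrist_force: [0.7, -1.0, -0.5]
width: -0.002
grip_force: 0.0
```

Run:
```python
from h import *
p=[.5417,-.0809,-.3134,.0691,0]
for n in("scene","top"):
    im=bot.read_camera(n)
    for t in("paddle_top","nose_top","handle_mid"):
        for a in bot.mark_of(t,n)[:1]:
            uv=[a["at"][1]*640,a["at"][0]*400]; print(n,t,a["score"],uv,atz(n,uv,.316).round(4))
a=cv2.resize(im[110:260,280:480,::-1],None,fx=4,fy=4,interpolation=cv2.INTER_CUBIC)
cv2.imwrite("pics/s4.png",np.clip(a*1.5,0,255).astype("uint8"))
s=bot.read_state();print(s["tool_pos"],s["wrist_force"],s["time"])
x0=s["tool_pos"]
for a in (.0691,.12,.2,.3,.4,.5,.6,.7,.75,.82):
    h=np.array(model([*p[:3],a,0])["handle_mid"])+[0,0,.007]; print(a,h.round(4),((h-x0)/.15).round(3))
```

```text
scene paddle_top 0.7 [273.216, 223.4] [0.771  0.1066 0.316 ]
scene nose_top 0.45 [251.776, 163.92] [ 0.6084 -0.0845  0.316 ]
scene handle_mid 0.57 [293.824, 176.6] [0.5902 0.053  0.316 ]
top paddle_top 0.82 [476.672, 225.2] [ 0.4713 -0.2191  0.316 ]
top handle_mid 0.8 [354.624, 175.8] [0.5785 0.0415 0.316 ]
[0.58295369 0.03657171 0.37396657] [ 0.25849544 -0.92313158  0.25784044] 5.7
0.0691 [0.5826 0.0454 0.3226] [-0.002  0.059 -0.343]
0.12 [0.5852 0.0534 0.3131] [ 0.015  0.112 -0.406]
0.2 [0.589  0.0651 0.2973] [ 0.04   0.19  -0.511]
0.3 [0.5932 0.0779 0.2762] [ 0.068  0.276 -0.652]
0.4 [0.5967 0.0887 0.2539] [ 0.091  0.347 -0.8  ]
0.5 [0.5994 0.0973 0.2306] [ 0.11   0.405 -0.955]
0.6 [0.6015 0.1036 0.2066] [ 0.124  0.447 -1.116]
0.7 [0.6028 0.1076 0.1819] [ 0.132  0.474 -1.28 ]
0.75 [0.6032 0.1088 0.1695] [ 0.135  0.481 -1.363]
0.82 [0.6034 0.1094 0.152 ] [ 0.136  0.485 -1.48 ]
```

View pics/s4.png

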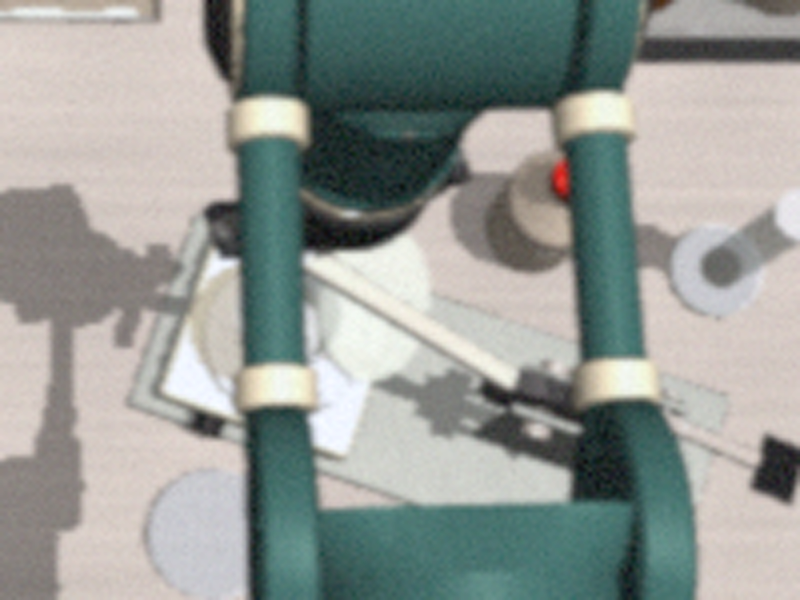

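The arm hides the handle in the top view, but the fitted pose agrees with the marks within about 5 mm. I'll follow the arc from first contact.

Request:
{"method": "servo_tool", "body": {"series": [[0,0.07,-0.13,0,0,0,1],[0,0.07,-0.25,0,0,0,1],[0,0.07,-0.32,0,0,0,1],[0,0.08,-0.36,0,0,0,1],[0.01,0.1,-0.39,0,0,0,1],[0.015,0.12,-0.42,0,0,0,1],[0.02,0.14,-0.45,0,0,0,1],[0.03,0.16,-0.48,0,0,0,1]]}}

```text
time: 6.5
tool_pos: [0.5882, 0.063, 0.303]
tcp_rot: [-3.099, -0.505, -0.004]
wrist_force: [-2.5, 2.9, 4.9]
width: 0.001
grip_force: 2.8
```

Request:
{"method": "servo_tool", "body": {"series": [[0.01,0.03,-0.04,0,0,0,1],[0.02,0.06,-0.09,0,0,0,1],[0.03,0.09,-0.13,0,0,0,1],[0.038,0.116,-0.172,0,0,0,1],[0.046,0.14,-0.22,0,0,0,1],[0.054,0.165,-0.27,0,0,0,1],[0.061,0.187,-0.32,0,0,0,1],[0.068,0.207,-0.37,0,0,0,1],[0.074,0.227,-0.42,0,0,0,1],[0.08,0.245,-0.475,0,0,0,1],[0.085,0.26,-0.53,0,0,0,1],[0.09,0.275,-0.58,0,0,0,1],[0.094,0.287,-0.636,0,0,0,1],[0.097,0.297,-0.69,0,0,0,1],[0.1,0.306,-0.745,0,0,0,1],[0.102,0.314,-0.8,0,0,0,1],[0.104,0.319,-0.85,0,0,0,1],[0.105,0.321,-0.89,0,0,0,1],[0.105,0.321,-0.91,0,0,0,1]]}}

```text
time: 8.4
tool_pos: [0.6027, 0.1099, 0.1642]
tcp_rot: [3.101, 0.505, -0.003]
wrist_force: [1.0, 2.8, 3.5]
width: -0.003
grip_force: 1.5
```

Request:
{"method": "servo_tool", "body": {"series": [[0,0,-0.02,0,0,0,1],[0,0.002,-0.04,0,0,0,1],[0,0.003,-0.06,0,0,0,1],[0,0.003,-0.075,0,0,0,1],[0,0.003,-0.09,0,0,0,1],[0,0.003,-0.09,0,0,0,1]]}}

```text
time: 9.0
tool_pos: [0.6031, 0.1105, 0.1519]
tcp_rot: [-3.101, -0.505, 0.001]
wrist_force: [-0.4, 1.7, 3.1]
width: -0.001
grip_force: 1.8
```

Still no stop force, so I'll nudge lower.

Request:
{"method": "servo_tool", "body": {"series": [[0,0,-0.012,0,0,0,1],[0,0,-0.024,0,0,0,1],[0,0,-0.024,0,0,0,1]]}}

```text
time: 9.3
tool_pos: [0.6033, 0.1105, 0.1513]
tcp_rot: [-3.101, -0.505, -0.0]
wrist_force: [-7.1, -0.2, 18.1]
width: -0.0
grip_force: 8.7
```

The stop is reached at 18 N. I'll retract straight up and go above the nose.

Request:
{"method": "servo_tool", "body": {"series": [[0,0,0.03,0,0,0,1],[0,0,0.1,0,0,0,1],[0,0,0.3,0,0,0,1],[0,0,0.6,0,0,0,1],[0,0,0.9,0,0,0,1],[0,0,1,0,0,0,1],[0,0,1,0,0,0,1]]}}

```text
time: 10.0
tool_pos: [0.6051, 0.1104, 0.3018]
tcp_rot: [3.1, 0.504, 0.01]
wrist_force: [-0.2, -0.0, 0.1]
width: 0.002
grip_force: 0.0
```

Request:
{"method": "servo_tool", "body": {"series": [[-0.08,-0.25,0,0,0,0,1],[-0.16,-0.5,0,0,0,0,1],[-0.24,-0.75,0,0,0,0,1],[-0.3,-0.95,0,0,0,0,1],[-0.3,-0.95,0,0,0,0,1]]}}

```text
time: 10.5
tool_pos: [0.5558, -0.0352, 0.2948]
tcp_rot: [3.101, 0.499, -0.009]
wrist_force: [1.2, 0.8, -0.2]
width: 0.001
grip_force: 0.0
```

Request:
{"method": "servo_tool", "body": {"series": [[-0.1,-0.25,0,0,0,0,1],[-0.2,-0.5,0,0,0,0,1],[-0.2,-0.68,0,0,0,0,1],[-0.2,-0.68,-0.1,0,0,0,1],[-0.2,-0.68,-0.1,0,0,0,1]]}}

```text
time: 11.0
tool_pos: [0.5264, -0.1332, 0.2786]
tcp_rot: [-3.097, -0.502, 0.01]
wrist_force: [-0.4, -0.3, -0.6]
width: -0.001
grip_force: 0.0
```

Run:
```python
from h import *
im=bot.read_camera("scene")
o=[190,110];a=cv2.resize(im[110:230,190:340,::-1],None,fx=5,fy=5,interpolation=cv2.INTER_CUBIC)
a=np.clip(a*1.5,0,255).astype("uint8")
s=bot.read_state();print(s["tool_pos"],s["wrist_force"],s["time"])
for k,v in model([.5417,-.0809,-.3134,.82,.35]).items():
    if k in("nose_top","handle_mid","paddle_top"): cv2.circle(a,tuple(int(z) for z in (proj("scene",v)[0]-o)*5+2),3,(0,255,0),1); print(k,v)
cv2.imwrite("pics/s5.png",a)
```

```text
[ 0.52690057 -0.13279203  0.27972888] [ 0.25646572 -0.58915995 -0.2047489 ] 11.05
paddle_top [np.float64(0.4818829783138172), np.float64(-0.26547458990300576), np.float64(0.18376698226202565)]
nose_top [np.float64(0.5207680537867232), np.float64(-0.1454887287477532), np.float64(0.23193693169420632)]
handle_mid [np.float64(0.6033589602210837), np.float64(0.10935817360748215), np.float64(0.145)]
```

View pics/s5.png

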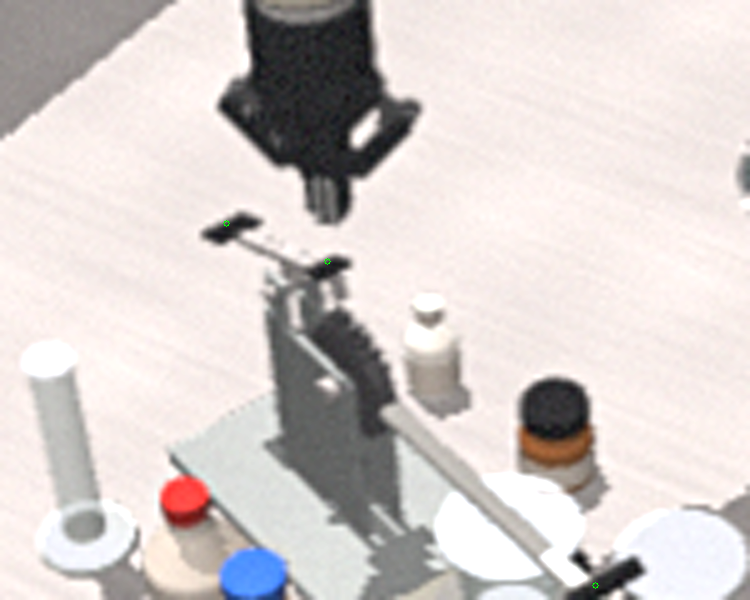

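The picture shows the arm down, the pawl free, and the tip just above the nose at (328,265). Now I'll press the nose.

Request:
{"method": "servo_tool", "body": {"series": [[0,0,-0.1,0,0,0,1],[0,0,-0.2,0,0,0,1],[0,0,-0.25,0,0,0,1],[0,0,-0.28,0,0,0,1],[0,0,-0.31,0,0,0,1],[0,0,-0.34,0,0,0,1],[0,0,-0.37,0,0,0,1],[0,0,-0.4,0,0,0,1],[0,0,-0.42,0,0,0,1],[0,0,-0.435,0,0,0,1],[0,0,-0.435,0,0,0,1]]}}

```text
time: 12.15
tool_pos: [0.5286, -0.1343, 0.218]
tcp_rot: [3.1, 0.505, 0.001]
wrist_force: [1.3, 1.6, 2.8]
width: -0.0
grip_force: 1.2
```

Request:
{"method": "servo_tool", "body": {"series": [[0,0,-0.008,0,0,0,1],[0,0,-0.016,0,0,0,1],[0,0,-0.016,0,0,0,1]]}}

```text
time: 12.45
tool_pos: [0.5284, -0.1341, 0.2153]
tcp_rot: [3.101, 0.505, -0.0]
wrist_force: [2.0, 1.1, 2.0]
width: 0.002
grip_force: 1.1
```

Request:
{"method": "servo_tool", "body": {"series": [[0,0,-0.008,0,0,0,1],[0,0,-0.016,0,0,0,1],[0,0,-0.016,0,0,0,1]]}}

```text
time: 12.75
tool_pos: [0.5284, -0.1339, 0.2134]
tcp_rot: [-3.101, -0.505, -0.0]
wrist_force: [0.5, 2.3, 4.3]
width: 0.001
grip_force: 2.4
```

Request:
{"method": "servo_tool", "body": {"series": [[0,0,-0.008,0,0,0,1],[0,0,-0.014,0,0,0,1],[0,0,-0.014,0,0,0,1],[0,0,-0.014,0,0,0,1]]}}

```text
time: 13.15
tool_pos: [0.5286, -0.1339, 0.2132]
tcp_rot: [3.101, 0.505, 0.001]
wrist_force: [-2.8, 1.6, 12.9]
width: -0.0
grip_force: 6.4
```

At z 0.213 with the force rising, the pawl is fully engaged. I'll retract and check.

Request:
{"method": "servo_tool", "body": {"series": [[0,0,0.04,0,0,0,1],[0,0,0.15,0,0,0,1],[0,0,0.4,0,0,0,1],[0,0,0.7,0,0,0,1],[0,0,1,0,0,0,1],[0,0,1,0,0,0,1],[0,0,1,0,0,0,1]]}}

```text
time: 13.85
tool_pos: [0.5286, -0.1347, 0.362]
tcp_rot: [3.099, 0.504, 0.002]
wrist_force: [0.0, 0.7, -0.7]
width: 0.001
grip_force: 0.0
```

Run:
```python
from h import *
im=bot.read_camera("scene")
o=[190,110];a=cv2.resize(im[110:230,190:340,::-1],None,fx=5,fy=5,interpolation=cv2.INTER_CUBIC)
a=np.clip(a*1.5,0,255).astype("uint8")
for k,v in model([.5417,-.0809,-.3134,.82,0]).items():
    if k in("nose_top","handle_mid","paddle_top"): cv2.circle(a,tuple(int(z) for z in (proj("scene",v)[0]-o)*5+2),3,(0,255,0),1)
cv2.imwrite("pics/s6.png",a)
```

```text
(no output)
```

View pics/s6.png

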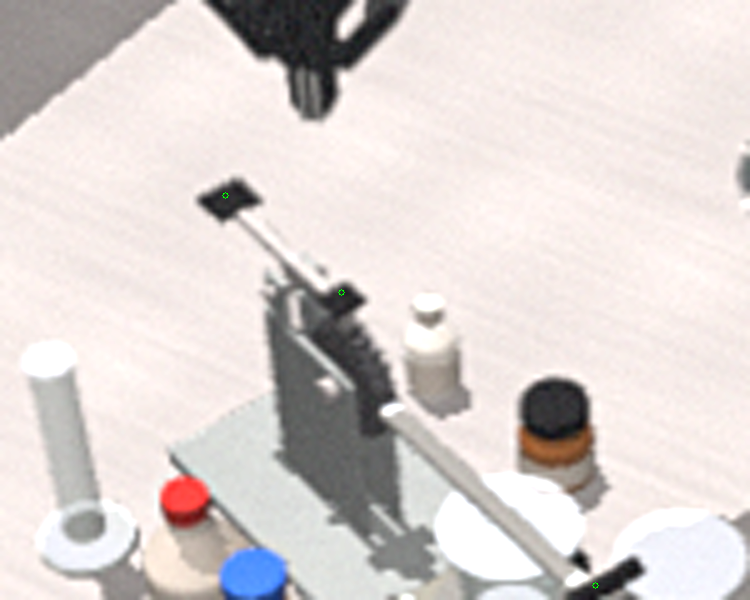

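The pawl is engaged, with the nose at (343,297) matching the model. The arm is level and the gripper clear, so I'll hand in.

```bash
python3 -c "
from workcell import bot
print(bot.finish_job())"
```

```text
the job is handed in; nothing more can be done
None
```

I pressed the pawl free, lowered the cover arm to its bottom stop, pressed the pawl back into the teeth, moved the gripper clear and handed the job in at about 14 s of the 51 s; no verdict came back.

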